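# Push a bearing sleeve up a loading ramp against its sprung stop

### The arm

A 6-joint arm with a two-finger parallel gripper is mounted at the origin on a cart in front of the work surface, level with it; the furniture and walls round the work are solid. World frame = base frame: x ahead of the robot, y to its left, z up, the work surface at z = 0. Lengths are in m, angles in rad, forces in N, time in s.
With the tool pointing down it reaches from about 0.4 to 0.825 m from the base axis. Payload 7 kg.
Tool frame: the origin (TCP) lies at the centre of the arm's flange, where the gripper is bolted on; the fingertips stand 178 mm ahead of it and the grasp point (between the pads) lies 159 mm ahead of it; z points along the fingers, y is the direction in which the jaws open and shut (so a half turn about z gives the same grasp; the last joint's range is limited). The gripper opens to 88 mm and grips with 3 to 60 N. Pads are 19 mm wide; open, the fingers measure 130 mm over their backs; the gripper's body (78 mm by 193 mm) begins 47 mm behind the grasp point.
Start: joints at [1.538, 0.359, 0.012, 0, -1.224, -0.288], TCP at [0.213, 0.641, 0.405] pointing down, gripper open.
Joint ranges: [-3.07, 3.07], [-1.43, 2.12], [-1.02, 1.25], [-3.03, 1.67], [-3.05, -0], [-3.03, 3.03]. Speed limits (rad/s): [2.39, 2.39, 3.01, 3.14, 3.14, 3.14].

### API

Orientations are given as [roll, pitch, yaw] about the fixed x, y, z axes, in that order (R = Rz(yaw) Ry(pitch) Rx(roll)).
In Python, from station import arm gives the robot as it stands.
- The arm moves only by the shell command python3 -m handwheel 'ROWS' [OPENING] [FORCE]. ROWS is JSON, a list of rows, each a list of 4 numbers: the shift along the world's x, y, z in cm, then the turn about the world's z in rad. In form: [[dx, dy, dz, yaw], ...]. A call has 1 to 20 rows; each row shifts and turns the commanded pose from where the row before left it; what a row does not reach is not made up. A row lasts 1/10 s, in which the tool goes at most 50 mm and 8.59 degrees, less where a joint would pass 70% of its speed; a pose out of reach is approached as far as the arm can. A call is refused whole if a number of a shift passes 5 or a number of a turn 0.15, either way. A call with a gripper value outside its range is refused whole. OPENING is the closure, from 0 (fully open) to 1 (shut), set as the call begins (- or left out, the last holds). The fingers move at their own pace and stop on an object; FORCE is the grip in N (left out, the last holds). Time passes only in rows, so rows that do not move let the fingers close. It gives the time, the measured TCP pose, the force and the opening at its end, in the units of the state.
- arm.get_state(): the state, without advancing time (a new reading comes with each control period).
- arm.grab_frame(name): name is "side" or "top"; returns a dict with "image" (480x640x3 uint8, red, green, blue), "depth" (480x640 float32, m along the optical axis (not along the pixel's ray), 0 where there is no reading), "vfov" (degrees; the focal length in pixels is half the picture's height over the tangent of half this angle, whatever the lens; pixels are square), "cx", "cy" (the principal point, pixels), "k1" (the pictures are not rectified: a ray, as slopes to the right and down, at radius r is drawn at 1 + k1 r^2 times it, then the intrinsics apply), "rvec" (rotation vector, rad) and "tvec" (3), from world to camera coordinates, as OpenCV has them. Camera axes: x right, y down, z forward; pixel columns grow to the right and rows downward; lengths in m; the calibration is good to about 2 mm. A picture is of the moment at which its call begins.
- arm.job_done(): hands the job in, once; it reports no verdict.
The state is a dict: "t": time; "q": joint angles; "qd": joint speeds; "joint_efforts": joint torques, N m; "eef_pos": TCP position; "ee_rot": TCP orientation; "force": force on the tool from outside, world axes, zero at the start; "moment": the same for the moment, N m; "width": finger opening in m.
Only numpy, scipy, OpenCV 4.12 (cv2) and the standard library are available. Lean on these libraries where they do the work, as an engineer would, in place of code of your own. Each camera call takes 0.05 s, during which the arm holds its last target.

### The job

With the fingertips behind it, slowly push the steel bearing sleeve up the shallow ramp, staying on it all the way so that it never runs free or rolls back, until it presses the sprung end stop at the top in by more than half of its 10 mm travel. Do not grip or lift the sleeve, push gently (well under 30 N), touch the stop only through the sleeve, and leave the things around the ramp alone. The program finishes while still holding the sleeve there with the stop pressed in.

Things in the scene. Friction and masses are not known exactly. Their poses are not given: they have to be found in the camera images.
- sleeve: the bearing sleeve: bare steel cylinder, 44 mm diameter, 60 mm long, 0.25 to 0.5 kg, oiled (friction about 0.25), dark groove round its middle, recessed ends. It lies across the lane, starts at rest on the level foot and rolls freely: pushed at over 0.1 m/s it runs ahead of the fingers. Origin on its axis at mid length, 22 mm above what it lies on; x along its axis; y and z turn as it rolls.
- ramp_deck: the sloping deck of the loading ramp. Origin on its surface, on the lane's centre line, at the foot of the slope; y points straight up the slope (7 degrees), x across the lane, z square to the deck, outward. The slope runs from y = 0 to the stop housing at y = 0.203 (60 mm wide, 46 mm tall). The lane is 64 mm wide between side rails 10 mm high.
- stop_face (a point): centre of the face of the sprung end stop at the top of the slope: a steel plate 46 mm wide and 34 mm tall, square to the deck, its centre 24 mm above the deck. It moves with the plate; unpressed it lies at y = 0.165 of the ramp deck, so the sleeve's axis is then at y = 0.143 when they touch.
- end_stop (a joint): how far the end stop is pushed in, m: 0 = fully out, 0.010 = hard against its end. It moves straight up the slope against a spring: about 1 N to start, 5 N half way, 8 N at the end; released, it pushes the sleeve back.
- coupling: bystander, to be left alone: white stepped pipe coupling, 31 mm across, 50 mm tall, standing loose; origin at the centre of its underside
- tin: bystander, to be left alone: round white screw-lid tin, 57 mm across, 26 mm tall, loose; origin at the centre of its underside
- tube: bystander, to be left alone: white grease tube with a blue cap, 109x32x23 mm, lying loose; origin at the centre of its underside
- screwdriver: bystander, to be left alone: small screwdriver with a yellow handle, 22x140x20 mm, lying loose; origin at the centre of its underside
- feed_ramp: the whole fixed ramp on its dark base plate, 110x350 mm. Origin at the plate's underside, y uphill (to the robot's left, yaw within 0.45 rad), z up. Its level foot, 14 mm above the table, runs from y = -0.164 to y = -0.075, where the slope begins; a lip 6 mm above the foot closes it at the low end, and the 10 mm side rails run on along it.

How it is judged:
By the outcome, as a careful person would: the job done as asked, in the order asked, and still so for the second after the job is handed in, while the arm keeps its last pose, push and grip.
It also fails if it takes over 38 s, if anything falls off the work surface, if the arm or the gripper's body presses on something with over 40 N, if the wrist force passes 120 N, or if a joint passes its speed limit or range.

## Working session

There is one attempt and no reset: what is moved stays moved. The work goes in short steps, Python scripts to look and compute and a shell command to move; the robot and the scene stay as the last step left them, time stands still between calls to the robot, and variables do not carry over. Pictures are saved under pics/ and viewed, and the job is handed in when it is done.

```bash
ls; mkdir -p pics; cat > h.py <<'E'
import numpy as np, cv2
from station import arm
def load(n):
    d=np.load(f'{n}.npy',allow_pickle=True).item(); return d
def grab(n,tag):
    f=arm.grab_frame(n); np.save(f'{tag}.npy',f,allow_pickle=True)
    cv2.imwrite(f'pics/{tag}.png',f['image'][:,:,::-1]); return f
def par(f):
    F=240/np.tan(np.radians(f['vfov'])/2)
    K=np.array([[F,0,f['cx']],[0,F,f['cy']],[0,0,1]]); D=np.array([f['k1'],0,0,0,0.])
    R=cv2.Rodrigues(np.array(f['rvec'],float))[0]; return K,D,R,np.array(f['tvec'],float).ravel()
def ray(f,u,v):
    K,D,R,t=par(f); p=cv2.undistortPoints(np.array([[[u,v]]],float),K,D).ravel()
    return -R.T@t, R.T@np.array([p[0],p[1],1])
def atz(f,u,v,z):
    c,d=ray(f,u,v); return c+d*(z-c[2])/d[2]
def atd(f,u,v):
    c,d=ray(f,u,v); return c+d*f['depth'][int(round(v)),int(round(u))]
def proj(f,P):
    K,D,R,t=par(f); return cv2.projectPoints(np.array(P,float).reshape(-1,1,3),np.array(f['rvec'],float),t,K,D)[0].reshape(-1,2)
E
python3 - <<'E'
from h import *
for n in('top','side'):
    f=grab(n,n+'0'); print(n,f['vfov'],f['k1'],(-par(f)[2].T@par(f)[3]).round(3))
s=arm.get_state(); print(s)
E
```

```text
pics
top 53.54459226203093 0.027849306854149262 [0.502 0.03  0.906]
side 50.204142303759404 -0.05786245798395445 [ 0.54  -0.588  0.65 ]
{'t': 0.1, 'q': array([ 1.53811554e+00,  3.59300044e-01,  1.11822302e-02, -3.02024295e-04,
       -1.22409044e+00, -2.88103276e-01]), 'qd': array([-0.00038833, -0.00133953,  0.00311392,  0.00025544,  0.0009846 ,
       -0.00067123]), 'joint_efforts': array([-1.18322569e-03, -5.84160841e+01,  2.93751955e+01,  7.01562926e+00,
        1.01806229e-02, -5.27700149e-05]), 'eef_pos': array([0.21278229, 0.6404129 , 0.40384102]), 'ee_rot': array([ 3.14015824e+00, -1.28973012e-04, -3.20886796e-01]), 'force': array([ 0.69672241,  0.3751519 , -0.87150837]), 'moment': array([-0.00765622, -0.04036785, -0.02386872]), 'width': 0.08795411918043348}
```

View pics/top0.png

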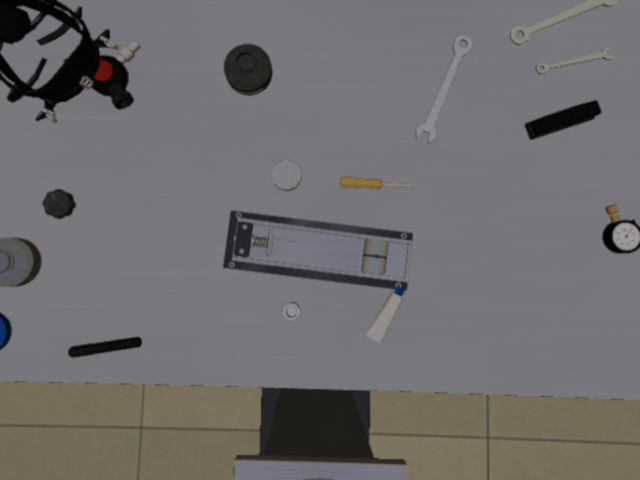

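View pics/side0.png

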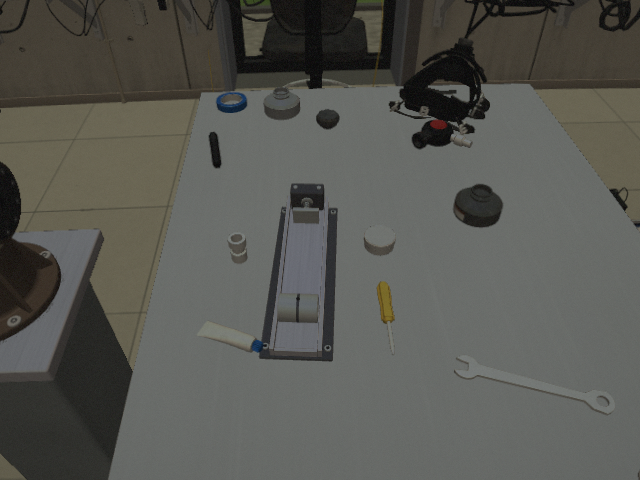

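The top view shows the ramp around (320,250) with the housing at its left end (+y, uphill). The sleeve is at (375,257), the tube's cap is next to the plate at (400,290), and the screwdriver, tin and coupling are nearby. I'll enlarge both views.

```bash
python3 - <<'E'
from h import *
f=load('top0');im=f['image'][200:300,220:420,::-1]
cv2.imwrite('pics/top0c.png',cv2.resize(im,None,fx=4,fy=4,interpolation=cv2.INTER_CUBIC))
f=load('side0');im=f['image'][175:365,220:360,::-1]
cv2.imwrite('pics/side0c.png',cv2.resize(im,None,fx=3,fy=3,interpolation=cv2.INTER_CUBIC))
E
```

```text
(no output)
```

View pics/top0c.png

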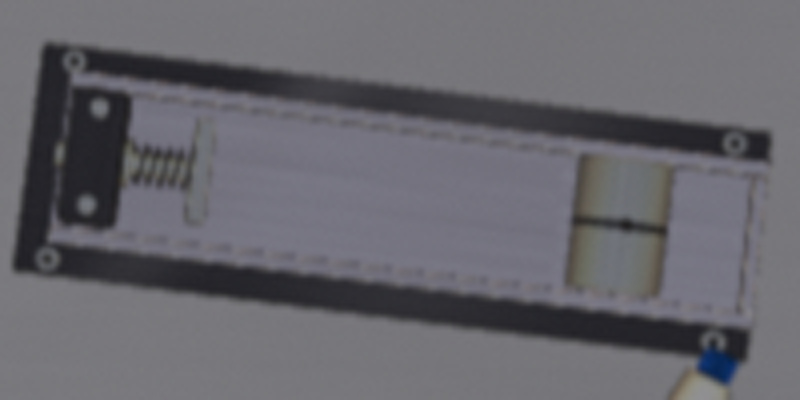

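View pics/side0c.png

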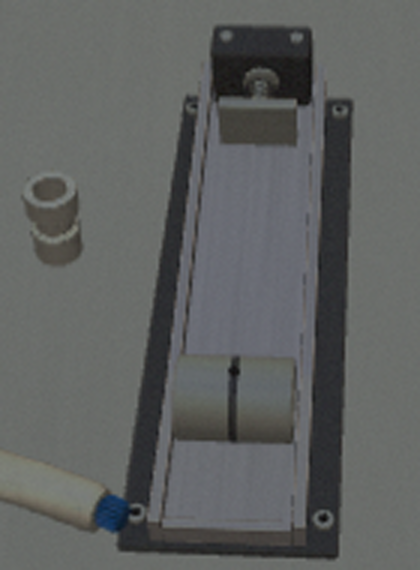

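```bash
python3 - <<'E'
from h import *
f=load('top0'); g=load('side0')
c=[(44,44),(770,133),(748,358),(14,270)]
for z in (0,.006,.01):
    P=np.array([atz(f,220+(u+.5)/4-.5,200+(v+.5)/4-.5,z) for u,v in c]);
    e=P[0]-P[1]+P[3]-P[2]
    print(z,P.mean(0).round(4),np.degrees(np.arctan2(-e[0],e[1])).round(2),[np.linalg.norm(P[i]-P[i-1]).round(4) for i in range(4)])
yaw=np.arctan2(-e[0],e[1])
# side view corners
cs=[(186,95),(352,98),(338,557),(118,548)]
for z in (0.0,.006,):
    P=np.array([atz(g,220+(u+.5)/3-.5,175+(v+.5)/3-.5,z) for u,v in cs]); e=P[0]-P[3]+P[1]-P[2]
    print('side',P.mean(0).round(4),np.degrees(np.arctan2(-e[0],e[1])).round(2),[np.linalg.norm(P[i]-P[i-1]).round(4) for i in range(4)])
# depths
for u,v in [(620,224),(400,200),(710,240),(650,50),(620,180),(95,150)]:
    print((u,v),atd(f,220+u/4,200+v/4).round(4))
# sleeve ends in side via depth
for u,v in [(235,395),(190,395),(285,395)]: print('s',atd(g,220+u/3,175+v/3).round(4))
E
```

```text
0 [0.539  0.0157 0.    ] -5.28 [np.float64(0.1086), np.float64(0.3495), np.float64(0.1074), np.float64(0.3501)]
0.006 [0.5388 0.0158 0.006 ] -5.28 [np.float64(0.1079), np.float64(0.3472), np.float64(0.1067), np.float64(0.3477)]
0.01 [0.5386 0.0159 0.01  ] -5.28 [np.float64(0.1074), np.float64(0.3457), np.float64(0.1062), np.float64(0.3462)]
side [0.5395 0.0211 0.    ] -5.48 [np.float64(0.354), np.float64(0.1101), np.float64(0.3554), np.float64(0.1098)]
side [0.5395 0.0155 0.006 ] -5.48 [np.float64(0.3507), np.float64(0.1091), np.float64(0.3521), np.float64(0.1088)]
(620, 224) [ 0.5285 -0.0853  0.0562]
(400, 200) [0.5379 0.0124 0.0215]
(710, 240) [ 0.5236 -0.1331  0.015 ]
(650, 50) [ 0.6143 -0.1061 -0.002 ]
(620, 180) [ 0.5481 -0.0848  0.0572]
(95, 150) [0.5532 0.1461 0.0838]
s [ 0.53   -0.1     0.0542]
s [ 0.5075 -0.0983  0.0537]
s [ 0.5548 -0.1024  0.0554]
```

```bash
python3 -m handwheel '[[2.4,-3.6,0,-0.067],[2.4,-3.6,0,-0.067],[2.4,-3.6,0,-0.067],[2.4,-3.6,0,-0.067],[2.4,-3.6,0,-0.067],[2.4,-3.6,0,-0.067],[2.4,-3.6,0,-0.067],[2.4,-3.6,0,-0.067],[2.4,-3.6,0,-0.067],[2.4,-3.6,0,-0.067],[0.7,-4.1,0,-0.067],[0.7,-4.1,0,-0.067],[0.7,-4.1,0,-0.067],[0.7,-4.1,0,-0.067],[0.7,-4.1,0,-0.067],[0.7,-4.1,0,-0.067],[0.7,-4.1,0,-0.067],[0.7,-4.1,0,-0.067],[0.7,-4.1,0,-0.067],[0.7,-4.1,0,-0.067]]' 1 5
python3 - <<'E'
from h import *
f=load('top0'); O=np.array([.539,.0157,0]);Y=np.array([.0932,.9956,0]);X=np.array([.9956,-.0932,0])
for u,v in [(574,222),(668,230),(750,240),(210,170),(190,170),(130,160)]:
  for z in(.036,.025,.08):
    P=atz(f,220+u/4-.4,200+v/4-.4,z)-O; print(u,z,(P@X).round(4),(P@Y).round(4))
E
```

```text
t: 2.1
eef_pos: [0.5227, -0.1312, 0.4045]
ee_rot: [3.141, 0.0, -1.664]
force: [0.8, 1.1, -0.1]
width: 0.0004
574 0.036 -0.0011 -0.0825
574 0.025 -0.0006 -0.0837
574 0.08 -0.003 -0.0778
668 0.036 0.0005 -0.1255
668 0.025 0.001 -0.1272
668 0.08 -0.0015 -0.1186
750 0.036 0.0005 -0.1631
750 0.025 0.001 -0.1653
750 0.08 -0.0015 -0.1543
210 0.036 0.0023 0.0856
210 0.025 0.0028 0.0866
210 0.08 0.0002 0.0818
190 0.036 0.0011 0.0947
190 0.025 0.0016 0.0958
190 0.08 -0.0009 0.0905
130 0.036 0.0024 0.1225
130 0.025 0.0029 0.1239
130 0.08 0.0003 0.1169
```

```bash
python3 -m handwheel '[[0.1,0,-4,0],[0.1,0,-4,0],[0,0,-4,0],[0,0,-3,0],[0,0,-1.5,0],[0,0,-0.7,0],[0,0,0,0]]' 
python3 - <<'E'
from h import *
for n,(a,b,c,d) in (('top',(200,300,320,440)),('side',(240,370,220,360))):
    f=grab(n,n+'1');cv2.imwrite(f'pics/{n}1c.png',cv2.resize(f['image'][a:b,c:d,::-1],None,fx=4,fy=4,interpolation=cv2.INTER_CUBIC))
E
```

```text
t: 2.8
eef_pos: [0.5247, -0.1295, 0.2318]
ee_rot: [3.14, -0.0, -1.661]
force: [0.6, 0.1, 0.2]
width: 0.0006
```

View pics/top1c.png

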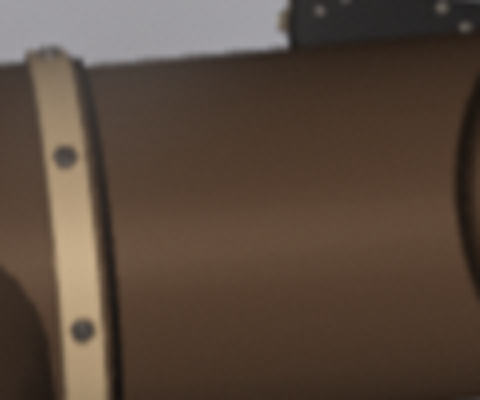

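View pics/side1.png

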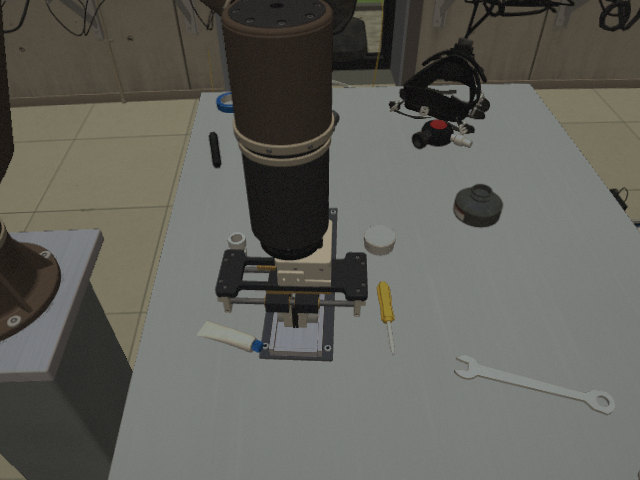

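The top view is blocked by the forearm. In the side view the gripper is over the foot, with the fingers at about (295,315).

View pics/side1c.png

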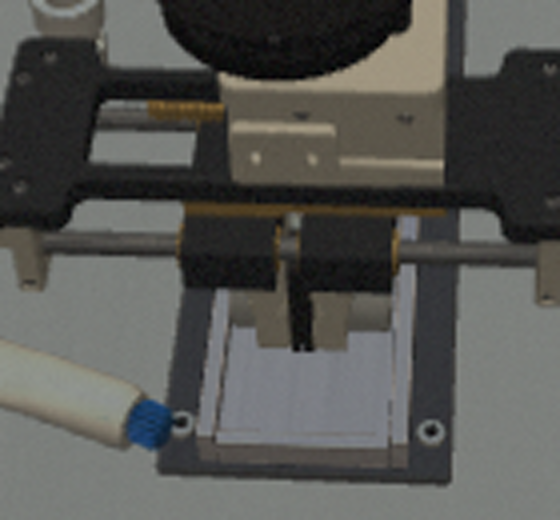

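```bash
python3 - <<'E'
from h import *
g=load('side1')
for u,v in [(227,306),(358,311),(288,322),(300,324),(310,324),(295,345),(240,282),(292,300)]: print((u,v),atd(g,u,v).round(4))
p=np.array([.5247,-.1295,.2318-.178]); print(proj(g,[p,p+[.021,-.0095,0],p-[.021,.0095,0]]))
E
```

```text
(227, 306) [ 0.439  -0.1606  0.1357]
(358, 311) [ 0.6077 -0.1757  0.1326]
(288, 322) [ 0.5149 -0.1393  0.0691]
(300, 324) [ 0.5318 -0.1401  0.0643]
(310, 324) [ 0.5465 -0.1027  0.0143]
(295, 345) [ 0.5227 -0.1404  0.0141]
(240, 282) [ 0.4581 -0.1448  0.1633]
(292, 300) [ 0.5234 -0.1577  0.1388]
[[295.17842254 322.79357096]
 [309.86926248 327.42143683]
 [280.71420882 328.70530526]]
```

Finger thickness and position match the model. Next I lower the gripper behind the sleeve and approach slowly.

```bash
python3 -m handwheel '[[0,-0.1,-0.8,0],[0,-0.1,-0.8,0],[0,0,-0.6,0],[0,0,-0.4,0],[0,0,-0.3,0],[0,0,0,0],[0.01,0.1,0,0],[0.01,0.1,0,0],[0.01,0.1,0,0],[0.01,0.1,0,0],[0.01,0.1,0,0],[0.01,0.1,0,0]]'; python3 -c "
from h import *
print(arm.get_state()['eef_pos'])
f=grab('side','side2');cv2.imwrite('pics/side2c.png',cv2.resize(f['image'][240:370,220:360,::-1],None,fx=4,fy=4,interpolation=cv2.INTER_CUBIC))"
```

```text
t: 4.1
eef_pos: [0.5254, -0.1254, 0.2037]
ee_rot: [-3.141, 0.0, -1.661]
force: [0.7, -0.6, -0.8]
width: 0.0009
[ 0.52544853 -0.12536527  0.20371723]
```

View pics/side2c.png

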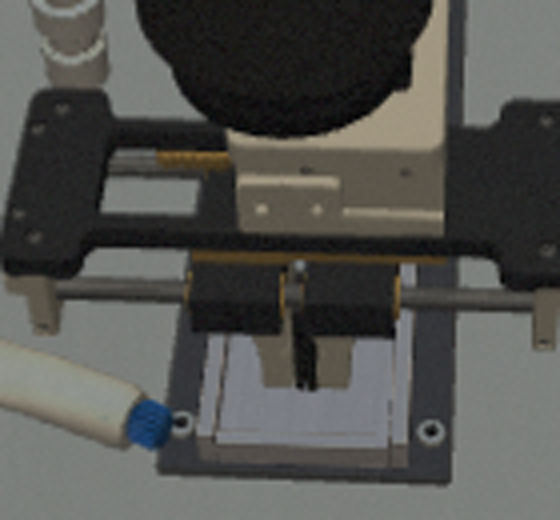

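The fingers are in the lane behind the sleeve, with clear space on both sides (finger tips at about (305,385) in the crop). Next is a very slow contact, then a steady roll.

```bash
python3 -m handwheel '[[0.005,0.05,0,0],[0.005,0.05,0,0],[0.005,0.05,0,0],[0.005,0.05,0,0],[0.005,0.05,0,0],[0.005,0.05,0,0],[0.005,0.05,0,0],[0.005,0.05,0,0],[0.005,0.05,0,0],[0.005,0.05,0,0],[0.005,0.05,0,0],[0.005,0.05,0,0],[0.005,0.05,0,0],[0.005,0.05,0,0],[0.005,0.05,0,0],[0.005,0.05,0,0],[0.005,0.06,0,0],[0.006,0.07,0,0],[0.007,0.08,0,0],[0.009,0.1,0,0]]'
```

```text
t: 6.15
eef_pos: [0.5265, -0.1143, 0.2037]
ee_rot: [-3.142, -0.0, -1.661]
force: [-0.2, -0.3, 0.8]
width: 0.0006
```

```bash
python3 -m handwheel '[[0.01,0.11,0,0],[0.011,0.12,0,0],[0.011,0.12,0,0],[0.011,0.12,0,0],[0.011,0.12,0,0],[0.011,0.12,0,0],[0.011,0.12,0,0],[0.011,0.12,0,0],[0.011,0.12,0,0],[0.011,0.12,0,0],[0.011,0.12,0,0],[0.011,0.12,0,0],[0.011,0.12,0,0],[0.011,0.12,0,0],[0.011,0.12,0,0],[0.011,0.12,0,0],[0.011,0.12,0,0],[0.011,0.12,0,0],[0.011,0.12,0,0],[0.011,0.12,0,0]]'
```

```text
t: 8.15
eef_pos: [0.5287, -0.0904, 0.2037]
ee_rot: [3.142, -0.0, -1.661]
force: [-0.5, -2.4, 1.1]
width: 0.0008
```

```bash
python3 -m handwheel '[[0.011,0.12,0.015,0],[0.012,0.13,0.016,0],[0.014,0.15,0.018,0],[0.014,0.15,0.018,0],[0.014,0.15,0.018,0],[0.014,0.15,0.018,0],[0.014,0.15,0.018,0],[0.014,0.15,0.018,0],[0.014,0.15,0.018,0],[0.014,0.15,0.018,0],[0.014,0.15,0.018,0],[0.014,0.15,0.018,0],[0.014,0.15,0.018,0],[0.014,0.15,0.018,0],[0.014,0.15,0.018,0],[0.014,0.15,0.018,0],[0.014,0.15,0.018,0],[0.014,0.15,0.018,0],[0.014,0.15,0.018,0],[0.014,0.15,0.018,0]]'; python3 -c "
from h import *
f=grab('side','side3');cv2.imwrite('pics/side3c.png',cv2.resize(f['image'][180:350,220:360,::-1],None,fx=3.5,fy=3.5,interpolation=cv2.INTER_CUBIC))
f=grab('top','top3');cv2.imwrite('pics/top3c.png',cv2.resize(f['image'][200:300,220:420,::-1],None,fx=4,fy=4,interpolation=cv2.INTER_CUBIC))"
```

```text
t: 10.15
eef_pos: [0.5315, -0.0609, 0.2072]
ee_rot: [3.142, -0.0, -1.661]
force: [0.2, -1.4, 0.9]
width: 0.0004
```

View pics/side3c.png

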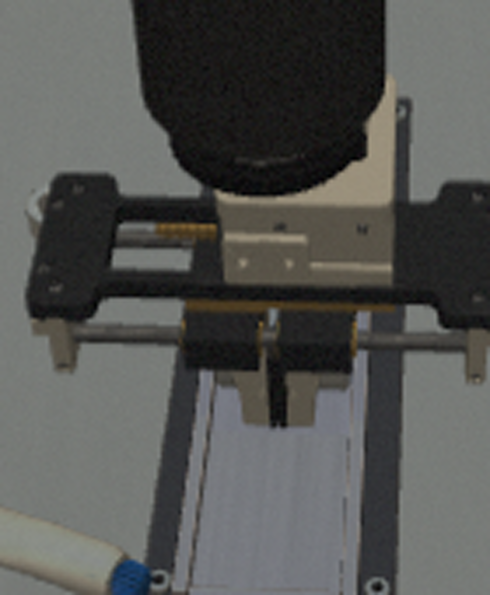

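View pics/top3c.png

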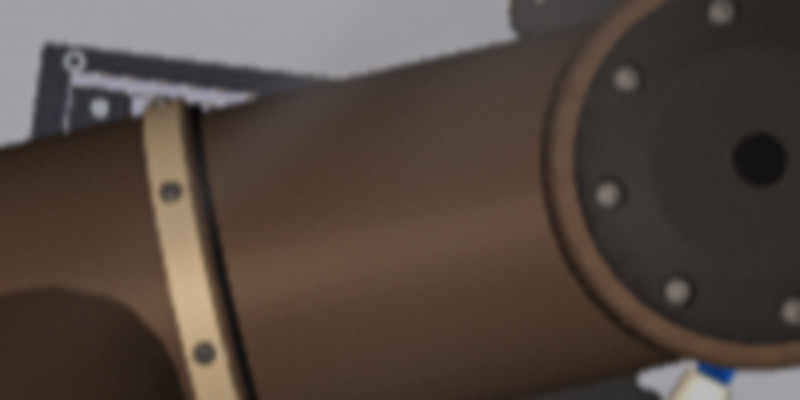

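The sleeve sits against the finger fronts, showing at both sides at about (230,380) and (335,380), and the push reads about 1.4 N. Continuing up the slope.

```bash
python3 -m handwheel '[[0.016,0.17,0.021,0],[0.018,0.19,0.023,0],[0.019,0.2,0.025,0],[0.019,0.2,0.025,0],[0.019,0.2,0.025,0],[0.019,0.2,0.025,0],[0.019,0.2,0.025,0],[0.019,0.2,0.025,0],[0.019,0.2,0.025,0],[0.019,0.2,0.025,0],[0.019,0.2,0.025,0],[0.019,0.2,0.025,0],[0.019,0.2,0.025,0],[0.019,0.2,0.025,0],[0.019,0.2,0.025,0],[0.019,0.2,0.025,0],[0.019,0.2,0.025,0],[0.019,0.2,0.025,0],[0.019,0.2,0.025,0],[0.019,0.2,0.025,0]]'
```

```text
t: 12.25
eef_pos: [0.5352, -0.0212, 0.2122]
ee_rot: [3.142, 0.0, -1.661]
force: [0.9, -1.4, 0.7]
width: 0.0004
```

```bash
python3 -m handwheel '[[0.019,0.2,0.025,0],[0.019,0.2,0.025,0],[0.019,0.2,0.025,0],[0.019,0.2,0.025,0],[0.019,0.2,0.025,0],[0.019,0.2,0.025,0],[0.019,0.2,0.025,0],[0.019,0.2,0.025,0],[0.019,0.2,0.025,0],[0.019,0.2,0.025,0],[0.019,0.2,0.025,0],[0.019,0.2,0.025,0],[0.019,0.2,0.025,0],[0.019,0.2,0.025,0],[0.019,0.2,0.025,0],[0.019,0.2,0.025,0],[0.019,0.2,0.025,0],[0.019,0.2,0.025,0],[0.017,0.18,0.022,0],[0.015,0.16,0.02,0]]'; python3 -c "
from h import *
f=grab('side','side4');cv2.imwrite('pics/side4c.png',cv2.resize(f['image'][160:310,220:360,::-1],None,fx=4,fy=4,interpolation=cv2.INTER_CUBIC))"
```

```text
t: 14.25
eef_pos: [0.539, 0.0182, 0.2171]
ee_rot: [3.142, 0.0, -1.661]
force: [-0.4, -2.0, 0.8]
width: 0.0006
```

View pics/side4c.png

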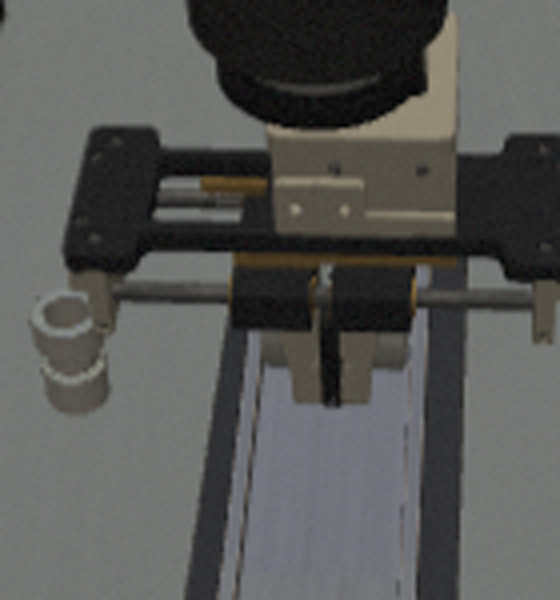

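The sleeve is still on the fingers, and the gripper passes above the coupling (about 65 mm of clearance). Now on to just short of the stop.

```bash
python3 -m handwheel '[[0.014,0.15,0.018,0],[0.014,0.15,0.018,0],[0.014,0.15,0.018,0],[0.014,0.15,0.018,0],[0.014,0.15,0.018,0],[0.014,0.15,0.018,0],[0.014,0.15,0.018,0],[0.014,0.15,0.018,0],[0.014,0.15,0.018,0],[0.014,0.15,0.018,0],[0.014,0.15,0.018,0],[0.014,0.15,0.018,0],[0.014,0.15,0.018,0],[0.014,0.15,0.018,0],[0.014,0.15,0.018,0],[0.014,0.15,0.018,0],[0.014,0.15,0.018,0],[0.014,0.15,0.018,0]]'
python3 -m handwheel '[[0.009,0.1,0.012,0],[0.009,0.1,0.012,0],[0.009,0.1,0.012,0],[0.009,0.1,0.012,0]]'
```

```text
t: 16.1
eef_pos: [0.5415, 0.0451, 0.2203]
ee_rot: [3.142, -0.0, -1.661]
force: [-0.0, -2.5, 1.0]
width: 0.0006
t: 16.5
eef_pos: [0.5417, 0.0484, 0.2208]
ee_rot: [3.141, -0.001, -1.661]
force: [0.5, -7.1, 1.7]
width: 0.0006
```

```bash
for i in 1; do python3 -m handwheel '[[0.009,0.1,0.012,0]]'; python3 -m handwheel '[[0.009,0.1,0.012,0]]'; python3 -m handwheel '[[0.009,0.1,0.012,0]]';  python3 -m handwheel '[[0,0,0,0]]'; python3 -m handwheel '[[0,0,0,0]]'; done
```

```text
t: 16.6
eef_pos: [0.5418, 0.0494, 0.221]
ee_rot: [3.141, -0.001, -1.661]
force: [0.7, -7.3, 2.0]
width: 0.0004
t: 16.7
eef_pos: [0.5419, 0.0502, 0.2211]
ee_rot: [3.141, -0.001, -1.661]
force: [0.7, -8.6, 1.5]
width: 0.0005
t: 16.8
eef_pos: [0.542, 0.0512, 0.2212]
ee_rot: [3.141, -0.002, -1.661]
force: [1.4, -8.8, 1.8]
width: 0.0007
t: 16.9
eef_pos: [0.542, 0.0512, 0.2212]
ee_rot: [3.141, -0.001, -1.661]
force: [1.0, -7.6, 2.0]
width: 0.0005
t: 17.0
eef_pos: [0.542, 0.0512, 0.2212]
ee_rot: [3.141, -0.001, -1.661]
force: [0.6, -7.1, 2.9]
width: 0.0005
```

```bash
python3 -c "
from h import *
f=grab('side','side5');cv2.imwrite('pics/side5c.png',cv2.resize(f['image'][150:290,220:360,::-1],None,fx=4,fy=4,interpolation=cv2.INTER_CUBIC))
f=grab('top','top5');cv2.imwrite('pics/top5c.png',cv2.resize(f['image'][200:300,220:420,::-1],None,fx=4,fy=4,interpolation=cv2.INTER_CUBIC))"
```

```text
(no output)
```

View pics/side5c.png

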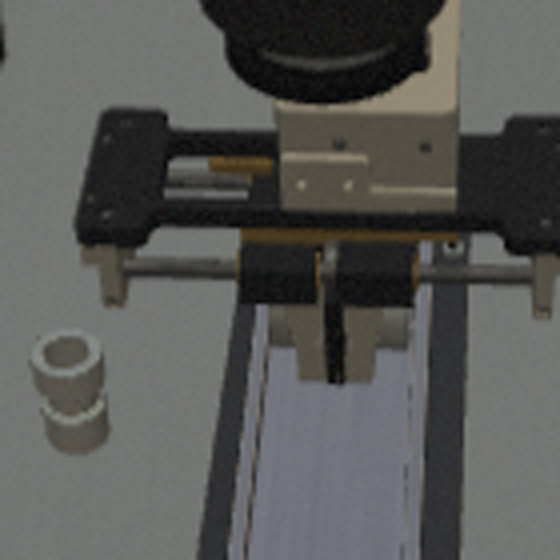

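View pics/top5c.png

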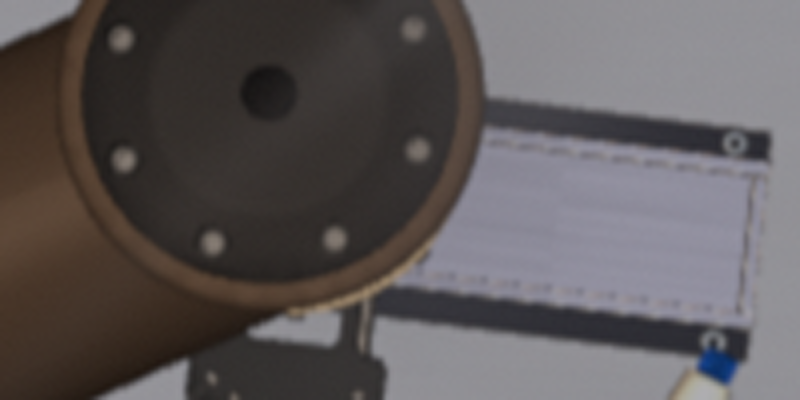

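The sleeve is square against the fingers and pressing into the stop. The stop itself is hidden by the gripper in both views. From the force trace, contact began around y = 0.045–0.047. I'll press about 2.5 mm further in single rows.

```bash
python3 -m handwheel '[[0.005,0.06,0.007,0]]'; python3 -m handwheel '[[0.005,0.06,0.007,0]]';python3 -m handwheel '[[0.005,0.06,0.007,0]]';  python3 -m handwheel '[[0.005,0.06,0.007,0]]'; python3 -m handwheel '[[0,0,0,0]]';python3 -m handwheel '[[0,0,0,0]]'
```

```text
t: 17.2
eef_pos: [0.542, 0.0517, 0.2212]
ee_rot: [3.141, -0.002, -1.661]
force: [2.0, -9.7, 1.9]
width: 0.0007
t: 17.3
eef_pos: [0.542, 0.0522, 0.2213]
ee_rot: [3.141, -0.002, -1.661]
force: [1.7, -9.9, 1.3]
width: 0.0006
t: 17.4
eef_pos: [0.5421, 0.0527, 0.2214]
ee_rot: [3.141, -0.002, -1.661]
force: [0.6, -10.9, 2.3]
width: 0.0008
t: 17.5
eef_pos: [0.5421, 0.0533, 0.2214]
ee_rot: [3.141, -0.002, -1.661]
force: [0.6, -10.6, 1.8]
width: 0.0005
t: 17.6
eef_pos: [0.5421, 0.0533, 0.2214]
ee_rot: [3.141, -0.002, -1.661]
force: [1.6, -9.0, 2.2]
width: 0.0006
t: 17.7
eef_pos: [0.5421, 0.0533, 0.2214]
ee_rot: [3.141, -0.002, -1.661]
force: [0.9, -9.5, 1.7]
width: 0.0007
```

```bash
python3 -m handwheel '[[0.005,0.06,0.007,0]]'; python3 -m handwheel '[[0,0,0,0],[0,0,0,0],[0,0,0,0]]'; python3 -m handwheel '[[0,0,0,0],[0,0,0,0],[0,0,0,0],[0,0,0,0]]'
python3 -c "
from h import *
f=grab('side','side6');cv2.imwrite('pics/side6c.png',cv2.resize(f['image'][170:260,270:340,::-1],None,fx=6,fy=6,interpolation=cv2.INTER_CUBIC))
O=np.array([.539,.0157,0]);Y=np.array([.0932,.9956,0]);X=np.array([.9956,-.0932,0])
for u,v in [(289,230),(290,233),(291,236),(319,228),(320,231),(320,234)]:
  P=atd(f,u,v); print((u,v),((P-O)@X).round(4),((P-O)@Y).round(4),P[2].round(4))"
```

```text
t: 17.8
eef_pos: [0.5422, 0.0538, 0.2215]
ee_rot: [3.141, -0.002, -1.661]
force: [1.7, -11.2, 1.6]
width: 0.0006
t: 18.1
eef_pos: [0.5422, 0.0538, 0.2215]
ee_rot: [3.141, -0.002, -1.661]
force: [2.0, -10.1, 1.9]
width: 0.0004
t: 18.5
eef_pos: [0.5422, 0.0538, 0.2215]
ee_rot: [3.141, -0.002, -1.661]
force: [0.6, -10.0, 2.4]
width: 0.0006
(289, 230) -0.026 0.0498 0.0576
(290, 233) -0.0249 0.0526 0.048
(291, 236) -0.0247 0.0624 0.0318
(319, 228) 0.0257 0.051 0.0627
(320, 231) 0.0275 0.0487 0.0579
(320, 234) 0.0274 0.0509 0.0489
```

View pics/side6c.png

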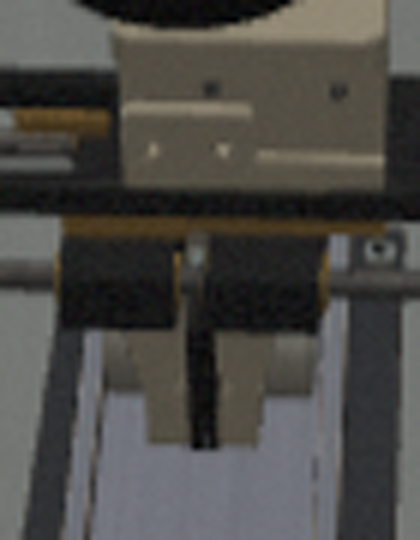

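```bash
python3 -m handwheel '[[0.003,0.03,0.004,0]]'; python3 -m handwheel '[[0.003,0.03,0.004,0]]'; python3 -m handwheel '[[0.003,0.03,0.004,0]]';python3 -m handwheel '[[0,0,0,0],[0,0,0,0],[0,0,0,0]]'
```

```text
t: 18.65
eef_pos: [0.5422, 0.0541, 0.2216]
ee_rot: [3.141, -0.002, -1.661]
force: [2.0, -11.3, 1.6]
width: 0.0005
t: 18.75
eef_pos: [0.5422, 0.0543, 0.2216]
ee_rot: [3.141, -0.002, -1.661]
force: [2.3, -10.8, 1.3]
width: 0.0005
t: 18.85
eef_pos: [0.5423, 0.0546, 0.2216]
ee_rot: [3.141, -0.002, -1.661]
force: [1.6, -11.5, 1.6]
width: 0.0004
t: 19.15
eef_pos: [0.5423, 0.0546, 0.2216]
ee_rot: [3.141, -0.002, -1.661]
force: [1.4, -11.6, 1.0]
width: 0.0007
```

```bash
python3 -c "
from h import *
f=grab('side','side7'); print(arm.get_state()['force'],arm.job_done())"
```

```text
the job is handed in; nothing more can be done
[  1.72451436 -10.4722548    1.91132978] None
```

View pics/side7.png

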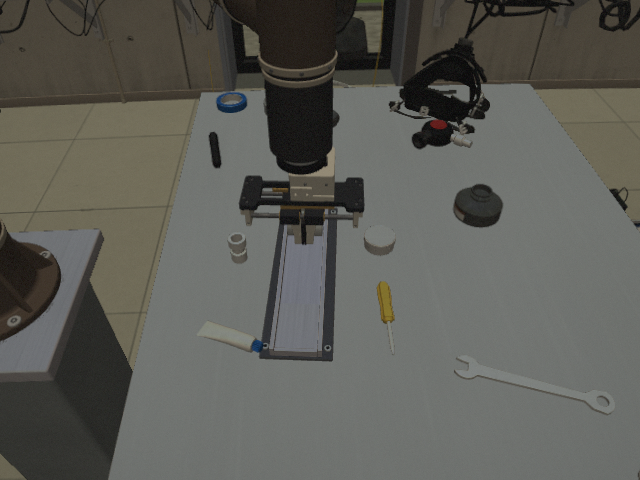

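I pushed the sleeve up the ramp with the closed fingertips at 5–20 mm/s and handed in at about 19 s, still holding it against the end stop. How far the stop is pressed in is inferred from force, because I could not see it.

- **Push and contact:** The highest push I read was about 11.6 N. The force readings and pictures on the slope showed the sleeve against the fingers. On the level foot the push was too light to measure, so contact there rests on the geometry and the slow approach.
- **Stop travel:** The gripper hid the stop from both cameras. The force jumped between TCP y = 0.045 and 0.048, then rose about 0.8 N/mm, which matches the spring. I stopped at y = 0.0546, so I estimate 6.6–9.5 mm of the 10 mm travel. There was no sign of the hard end.
- **Check that disagreed:** Absolute camera geometry gave less. Just before the last 0.8 mm of push it put the stop about 3–5 mm in. That method is only good to about 2–3 mm, so I relied on the force trace.
- **Surroundings:** In the last side picture the coupling, tin, tube and screwdriver look unmoved.

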